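# Seat the drill chuck in the finishing stand

## Robot

A 6-joint arm with a two-finger parallel gripper is mounted at the origin on a cart in front of the work surface, level with it; the furniture and walls round the work are solid. World frame = base frame: x ahead of the robot, y to its left, z up, the work surface at z = 0. Lengths are in mm, angles in rad, forces in N, time in s.
With the tool pointing down it reaches from about 300 to 850 mm from the base axis. Payload 5.4 kg.
Tool frame: the origin (TCP) lies midway between the tips of the shut fingers; the grasp point (between the pads) lies 19 mm behind it; z points along the fingers, y is the line along which they close (so a half turn about z gives the same grasp; the last joint's range is limited). The gripper opens to 85 mm and grips with 20 to 120 N. Pads are 22 mm wide; open, the fingers measure 114 mm over their backs; the gripper's body (76 mm by 85 mm) begins 54 mm behind the grasp point. The pads swing forward as they close: fully open they stand 13 mm farther back than shut.
Start: joints at [-1.396, 0.158, 1.597, -0, 1.386, -0.21], TCP at [215.815, -532.945, 231.299] pointing down, gripper open.
Joint ranges: [-2.91, 2.91], [-0.94, 2.29], [0.18, 2.7], [-1.29, 4.43], [0.17, 2.64], [-3, 3]. Speed limits (rad/s): [2.57, 2.57, 3.14, 3.14, 3.14, 3.14].

## Interface

Orientations are given as a unit quaternion [w, x, y, z].
In Python, from plant import manip, eyes gives the robot as it stands.
- The arm moves only by the shell command python3 -m jog 'ROWS'. ROWS is JSON, a list of rows, each a list of 7 numbers: the shift along the world's x, y, z in cm, then the turn, a rotation vector about the world's x, y, z in degrees, then the opening, from 0 (shut) to 1 (fully open). In form: [[dx, dy, dz, wx, wy, wz, gripper], ...]. A call has 1 to 8 rows; each row is the pose to reach, as a shift and turn from the pose commanded when the call began; what a row does not reach only later rows make up. A row lasts 1/12 s, in which the tool goes at most 41.7 mm and 7.16 degrees, less where a joint would pass 70% of its speed; a pose out of reach is approached as far as the arm can. A call with a gripper value outside its range is refused whole. The fingers move at their own pace and stop on an object; the grip force is fixed at half the most. Time passes only in rows, so rows that repeat a pose let the fingers close. It gives the time, the measured TCP pose, the force, the opening and the grip force at its end, in the units of the state.
- manip.state(): the state, without advancing time (a new reading comes with each control period).
- eyes.grab_frame(name): name is "scene" or "top" or "wrist"; returns a dict with "pixels" (384x512x3 uint8, blue, green, red), "mtx" (3x3 intrinsics, pixels), "camera_from_world" (4x4, takes a point from world to camera coordinates). Camera axes: x right, y up, looking along -z (the intrinsics and any distortion apply to the point x, -y, -z); pixel columns grow to the right and rows downward; lengths in mm; the calibration is good to about 2 mm. A picture is of the moment at which its call begins. There is no depth.
- manip.finish_job(): hands the job in; it is judged then, once.
The state is a dict: "time_s": time; "qpos": joint angles; "joint_vel": joint speeds; "tau": joint torques, N m; "position": TCP position; "tool_rot": TCP orientation; "ft_force": force on the tool from outside, world axes, zero at the start; "wrist_torque": the same for the moment, N m; "width": finger opening in mm; "gripper_force": force on a finger pad.
Only numpy, scipy, OpenCV 4.12 (cv2) and the standard library are available. Lean on these libraries where they do the work, as an engineer would, in place of code of your own. Each camera call takes 0.05 s, during which the arm holds its last target. There are 200 camera calls.

## Task

Take the drill chuck out of the wooden rack and set its tapered shank upright in the taper socket of the finishing stand, then let go of it. Then tap down on top of the chuck with the closed fingers until the taper is driven fully home. Leave the pointed cone centre and the four-pronged drive centre in the rack.

Things in the scene. Friction and masses are not known exactly. Their poses are not given: they have to be found in the camera images.
- chuck_mid (a point): Steel drill chuck, 0.3 kg, biggest in the rack. Round knurled body 38 mm wide, 40 tall, then narrowing to a flat nose 25 wide; 52 tall in all. Below it a tapered shank 65 long, 24 wide at the body, 10 at its end. Point: on the axis 24 mm above the body's underside (grip here), 28 below the nose, 89 above the shank's end. z: up through the nose. Stands shank down in a rack hole, body on the board.
- socket (a point): Centre of the taper socket's mouth, on the top rim of the fixed finishing stand (grey foot 110 mm wide, steel sleeve 47 wide), 100 mm above the bench; z up. Bore 28 wide, tapering. Set in loose, the chuck stands with its point 46 mm above this. Pushing down with 7 to 12 N drives it 14 mm down against friction, to a solid stop with its point 32 mm above; it stays where driven.
- cone_mid (a point): Bystander in the rack: steel cone centre on the same shank, head 32 mm wide, 40 tall, pointed. Point: on the axis, 10 mm above the head's underside; z up. The rack is fixed: wooden board 75 x 235 mm, top 80 mm above the bench, three holes 75 mm apart in a row running left to right within 20 degrees; any fitting may be in any hole.
- prong_mid (a point): Bystander in the rack: steel four-prong drive centre on the same shank, head 28 mm wide, 31 tall, with a cross of prongs and a centre pin on top. Point: on the axis, 10 mm above the head's underside; z up.
There are look-alikes about, which are no part of the job. What is shaped like the part that bears chuck_mid but pink or purple is not meant.

How it is judged:
By the outcome, as a careful person would: the job done as asked, in the order asked, and still so for the second after the job is handed in, with the robot touching nothing.
It also fails if it takes over 43 s, if anything falls off the work surface, if the arm or the gripper's body presses on something with over 40 N, if the wrist force passes 120 N, or if a joint passes its speed limit or range.

## Working session

There is one attempt and no reset: what is moved stays moved. The work goes in short steps, Python scripts to look and compute and a shell command to move; the robot and the scene stay as the last step left them, time stands still between calls to the robot, and variables do not carry over. Pictures are saved under pics/ and viewed, at most 10 in all, crops included, and the job is handed in when it is done.

```bash
mkdir -p pics
cat > h.py <<'E'
import numpy as np,cv2,json
from plant import manip,eyes
def grab(n,f=None):
    d=eyes.grab_frame(n)
    if f: cv2.imwrite('pics/'+f,d['pixels'])
    return d
def ray(d,u,v):
    K=np.array(d['mtx']);T=np.array(d['camera_from_world'])
    p=np.linalg.solve(K,[u,v,1]);c=np.array([p[0],-p[1],-p[2]])
    R=T[:3,:3];return -R.T@T[:3,3],R.T@c
def onz(d,u,v,z):
    o,r=ray(d,u,v);return o+r*(z-o[2])/r[2]
def proj(d,P):
    T=np.array(d['camera_from_world']);c=T[:3,:3]@np.array(P,float)+T[:3,3]
    p=np.array(d['mtx'])@[c[0],-c[1],-c[2]];return p[:2]/p[2]
E
python3 - <<'E'
from h import *
import pickle
ds={n:grab(n) for n in("scene","top")}
pickle.dump(ds,open('d0.pkl','wb'))
for n,d in ds.items():
    print(n,d.keys(),ray(d,256,192))
cv2.imwrite('pics/scene0.png',cv2.resize(ds['scene']['pixels'],(800,600),interpolation=cv2.INTER_CUBIC))
cv2.imwrite('pics/top0.png',cv2.resize(ds['top']['pixels'],(800,600),interpolation=cv2.INTER_CUBIC))
print(manip.state())
E
```

```text
scene dict_keys(['pixels', 'mtx', 'camera_from_world']) (array([-210.06014782,  560.0628746 ,  491.01781999]), array([ 0.76673094, -0.49324836, -0.41142573]))
top dict_keys(['pixels', 'mtx', 'camera_from_world']) (array([416.02327101,  97.94625835, 951.2022803 ]), array([ 0.12737188, -0.04764367, -0.99074145]))
{'time_s': 0.1, 'qpos': array([-1.39613637e+00,  1.58975717e-01,  1.59812228e+00,  1.16037727e-05,
        1.38620321e+00, -2.10088372e-01]), 'joint_vel': array([ 0.00141523, -0.00175254, -0.0030572 ,  0.00183653, -0.00087006,
       -0.0015047 ]), 'tau': array([-3.05953463e-04, -3.96993148e+01, -3.32337642e+01, -1.61886637e-04,
        4.23977137e-03,  1.59348775e-05]), 'position': array([ 215.70521294, -532.41744098,  230.41315043]), 'tool_rot': array([-8.54041641e-04,  9.81552932e-01,  1.91188679e-01,  2.08335556e-05]), 'ft_force': array([ 0.1049684 ,  0.82583636, -1.00347772]), 'wrist_torque': array([-0.00530295, -0.00134324, -0.00019533]), 'gripper_force': 0.0, 'width': 85.1537923305352}
```

View pics/scene0.png

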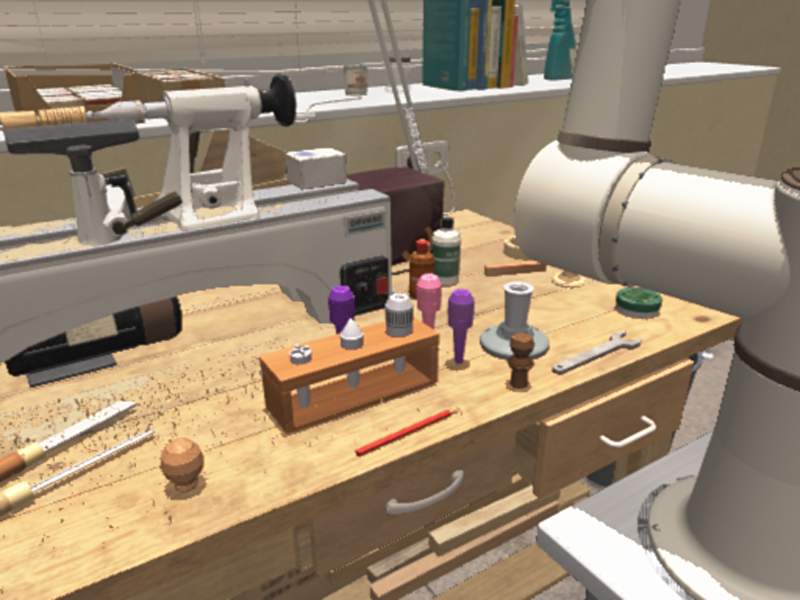

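View pics/top0.png

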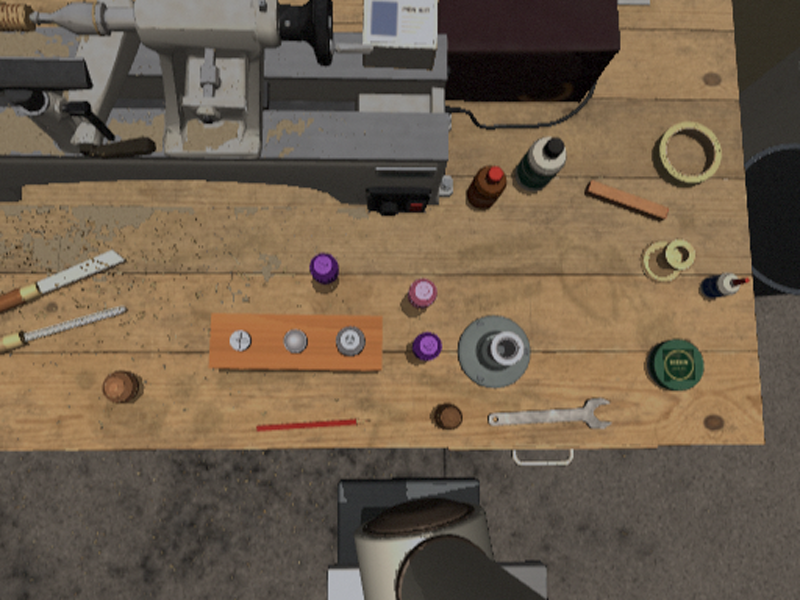

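Candidates for the chuck (pixels in the 800x600 top view):
- Grey knurled chuck in the rack at (350,341)
- Purple look-alikes at (324,268) and (427,346)
- Pink look-alike at (422,293)

In the rack, the cone is at (295,342) and the prong centre at (240,341). I choose the grey chuck in the right-hand hole. The stand socket is at (507,348).

Run:
```python
from h import *
import pickle
ds=pickle.load(open('d0.pkl','rb'));t=ds['top'];s=ds['scene']
im=t['pixels']
f=512/800
for n,u,v,z in[('chuck nose',350,341,132),('cone',295,342,110),('prong',240,341,111),('sock',507,348,100),('purpleR',427,346,117),('pink',422,293,117),('purpleL',324,268,117),('tacks brown',447,416,60)]:
    P=onz(t,u*f,v*f,z);q=proj(s,P)/f;print(n,P.round(0),'scene800',q.round())
g=im[200:250,130:345];c=cv2.resize(g,None,fx=3.7,fy=3.7,interpolation=cv2.INTER_CUBIC)
g2=s['pixels'][170:250,160:360];c2=cv2.resize(g2,(796,318),interpolation=cv2.INTER_CUBIC)
c=cv2.resize(c,(796,185));cv2.imwrite('pics/crop.png',np.vstack([c,c2]))
```

```text
chuck nose [468. 124. 132.] scene800 [400. 297.]
cone [468. 197. 110.] scene800 [354. 324.]
prong [469. 269. 111.] scene800 [303. 337.]
sock [460. -88. 100.] scene800 [519. 287.]
purpleR [462.  22. 117.] scene800 [461. 292.]
pink [533.  28. 117.] scene800 [430. 277.]
purpleL [566. 159. 117.] scene800 [343. 289.]
tacks brown [367. -10.  60.] scene800 [520. 347.]
```

View pics/crop.png

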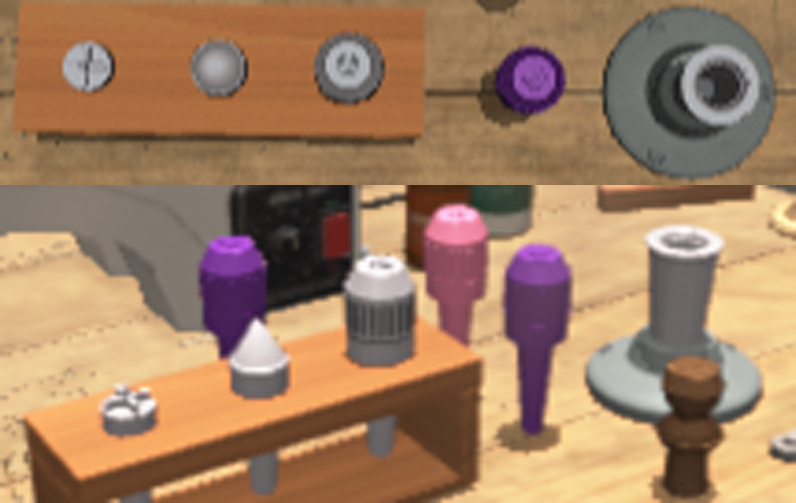

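The crop confirms it: the grey knurled chuck is in the right-hand hole, and the purple and pink look-alikes stand outside the rack. The rays put the chuck at (468,124) and the socket at (460,-88). Both match the scene view to within about 1 px. The row runs along y, so the fingers should close along x, which means turning +68°.

```bash
python3 -m jog '[[12,30,2,0,0,40,1],[12,30,2,0,0,40,1],[12,30,2,0,0,40,1],[12,30,2,0,0,40,1],[12,30,2,0,0,40,1],[12,30,2,0,0,40,1],[12,30,2,0,0,40,1],[12,30,2,0,0,40,1]]'
python3 -m jog '[[13.2,35.7,0,0,0,28,1],[13.2,35.7,0,0,0,28,1],[13.2,35.7,0,0,0,28,1],[13.2,35.7,0,0,0,28,1],[13.2,35.7,0,0,0,28,1],[13.2,35.7,0,0,0,28,1],[13.2,35.7,0,0,0,28,1],[13.2,35.7,0,0,0,28,1]]'
```

```text
time_s: 0.77
position: [336.2, -230.1, 251.1]
tool_rot: [-0.0, 0.857, 0.516, 0.0]
ft_force: [-0.1, -0.5, -0.0]
width: 85.2
gripper_force: 0.0
time_s: 1.43
position: [451.4, 82.0, 251.0]
tool_rot: [0.0, 0.707, 0.708, -0.0]
ft_force: [0.2, -1.3, 0.2]
width: 85.2
gripper_force: 0.0
```

```bash
python3 -m jog '[[0,0,0,0,0,0,1],[0,0,0,0,0,0,1]]'
python3 - <<'E'
from h import *
d=grab('wrist');import pickle;pickle.dump(d,open('w1.pkl','wb'))
cv2.imwrite('pics/w1.png',d['pixels'])
print(manip.state()['position'],proj(d,[468,124,132]),proj(d,[468,124,120]),proj(d,[468,197,120]),ray(d,256,192))
E
```

```text
time_s: 1.6
position: [451.1, 81.6, 250.7]
tool_rot: [-0.001, 0.705, 0.709, -0.001]
ft_force: [0.4, 0.1, -0.4]
width: 85.4
gripper_force: 0.0
[451.0202765   80.19358848 250.76449611] [278.17525415 141.90947553] [277.37814165 140.78192411] [279.12166214  59.74690082] (array([450.38360926, 147.81094956, 394.01083887]), array([-0.01156011, -0.26751768, -0.963568  ]))
```

View pics/w1.png

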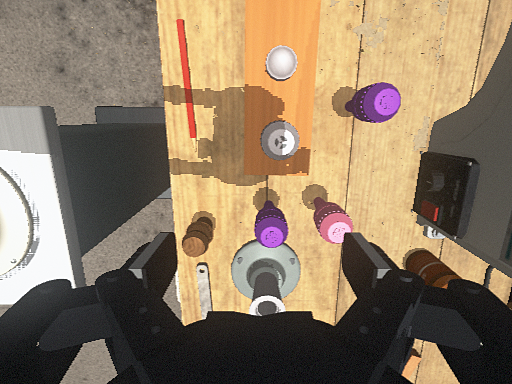

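The wrist view shows the chuck nose at (281,141). The prediction was (278,142), about 2.5 mm off in x, so the chuck is near (470,124.5). The cone is at (281,62), and the purple and pink look-alikes are clear of the fingers.

```bash
python3 -m jog '[[1.9,4.4,0,0,0,0,1],[1.9,4.4,0,0,0,0,1],[1.9,4.4,-2,0,0,0,1],[1.9,4.4,-5,0,0,0,1],[1.9,4.4,-8,0,0,0,1],[1.9,4.4,-8,0,0,0,1],[1.9,4.4,-8,0,0,0,1],[1.9,4.4,-8,0,0,0,1]]'
python3 - <<'E'
from h import *
d=grab('wrist','w2.png')
print(manip.state()['position'],manip.state()['tool_rot'],proj(d,[469.5,124.5,132]))
E
```

```text
time_s: 2.32
position: [471.4, 122.8, 173.0]
tool_rot: [0.001, 0.707, 0.707, 0.001]
ft_force: [-0.1, -0.0, 0.1]
width: 85.0
gripper_force: 0.0
[471.90132631 122.9777639  173.65814056] [0.00135618 0.70722319 0.70698788 0.00128636] [257.22755118 210.09022638]
```

View pics/w2.png

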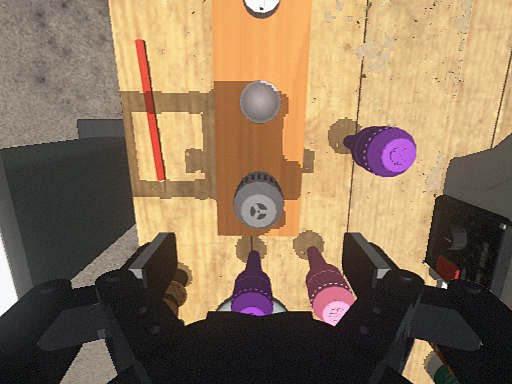

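The nose is at (260,209), against a prediction of (257,210), so the tool is centred over the chuck to about 1 mm. I'll descend and grip.

```bash
python3 -m jog '[[0,0.1,-3,0,0,0,1],[0,0.1,-6,0,0,0,1],[0,0.1,-8,0,0,0,1],[0,0.1,-9,0,0,0,1],[0,0.1,-9,0,0,0,1],[0,0.1,-9,0,0,0,1],[0,0.1,-9,0,0,0,0],[0,0.1,-9,0,0,0,0]]'
python3 -m jog '[[0,0,0,0,0,0,0],[0,0,0,0,0,0,0],[0,0,0,0,0,0,0],[0,0,0,0,0,0,0],[0,0,0,0,0,0,0],[0,0,0,0,0,0,0],[0,0,0,0,0,0,0],[0,0,0,0,0,0,0]]'
```

```text
time_s: 3.03
position: [472.1, 124.7, 83.4]
tool_rot: [0.001, 0.707, 0.707, 0.001]
ft_force: [-0.7, -0.0, 0.0]
width: 64.0
gripper_force: 0.0
time_s: 3.7
position: [471.1, 124.7, 82.6]
tool_rot: [0.0, 0.707, 0.707, 0.0]
ft_force: [-2.1, -0.3, 6.8]
width: 36.6
gripper_force: 59.8
```

```bash
python3 -m jog '[[0,0,1,0,0,0,0],[0,0,3,0,0,0,0],[0,0,5,0,0,0,0],[0,0,8,0,0,0,0],[0,0,11,0,0,0,0],[0,0,14,0,0,0,0],[0,0,15.5,0,0,0,0],[0,0,15.5,0,0,0,0]]'
python3 -m jog '[[0,-2,0,0,0,0,0],[0,-5,0,0,0,0,0],[0,-8,0,0,0,0,0],[0,-11,0,0,0,0,0],[0,-14,0,0,0,0,0],[0,-16,0,0,0,0,0],[-0.5,-17,0,0,0,0,0],[-0.5,-17,0,0,0,0,0]]'
python3 -m jog '[[0,0,0,0,0,0,0],[0,0,0,0,0,0,0],[0,0,0,0,0,0,0]]'
python3 - <<'E'
from h import *
import pickle
ds={n:grab(n) for n in('scene','top','wrist')}
pickle.dump(ds,open('d1.pkl','wb'));print(manip.state()['position'],proj(ds['wrist'],[460,-88,100]))
c=cv2.resize(ds['scene']['pixels'][100:240,230:400],(486,400),interpolation=cv2.INTER_CUBIC)
c2=cv2.resize(ds['wrist']['pixels'],(533,400))[:,133:433]
cv2.imwrite('pics/c3.png',np.hstack([c,c2]))
E
```

```text
time_s: 4.37
position: [472.6, 124.8, 240.9]
tool_rot: [0.003, 0.707, 0.707, 0.003]
ft_force: [0.6, -0.8, -2.1]
width: 36.3
gripper_force: 61.1
time_s: 5.03
position: [463.9, -46.5, 234.7]
tool_rot: [-0.001, 0.708, 0.706, -0.001]
ft_force: [-0.5, -0.6, -3.6]
width: 36.4
gripper_force: 60.9
time_s: 5.28
position: [465.3, -44.1, 236.0]
tool_rot: [-0.0, 0.706, 0.708, 0.0]
ft_force: [0.1, -0.4, -3.3]
width: 36.7
gripper_force: 60.9
[465.45041569 -44.50563818 236.24737879] [254.65487691 220.73688661]
```

View pics/c3.png

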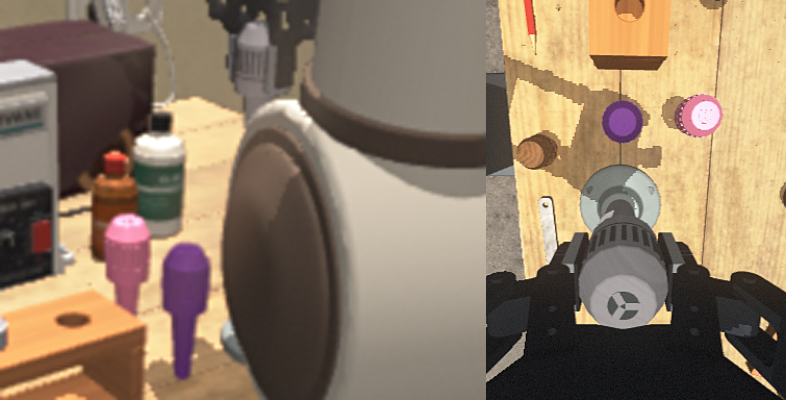

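Run:
```python
from h import *
import pickle
ds=pickle.load(open('d1.pkl','rb'));w=ds['wrist']
x,y=465.4,-44.4
for P in([x,y,285.5],[x,y,168.5],[460,-88,100]): print(P,proj(w,P))
for n,uv in(('nose',(261,294)),('end',(256,197))):
    print(n,onz(w,*uv,285.5 if n=='nose' else 168.5))
c=cv2.resize(w['pixels'][150:260,170:330],(800,550),interpolation=cv2.INTER_CUBIC);
for P in([x,y,168.5],[460,-88,100]):
    u=(proj(w,P)-[170,150])*5;cv2.circle(c,tuple(int(a) for a in u),4,(0,0,255),-1)
cv2.imwrite('pics/c4.png',c)
```

```text
[465.4, -44.4, 285.5] [260.67073628 290.61031608]
[465.4, -44.4, 168.5] [259.88532786 201.22972218]
[460, -88, 100] [254.65487691 220.73688661]
nose [465.53355331 -45.93275875 285.5       ]
end [462.29287325 -40.86880076 168.5       ]
```

View pics/c4.png

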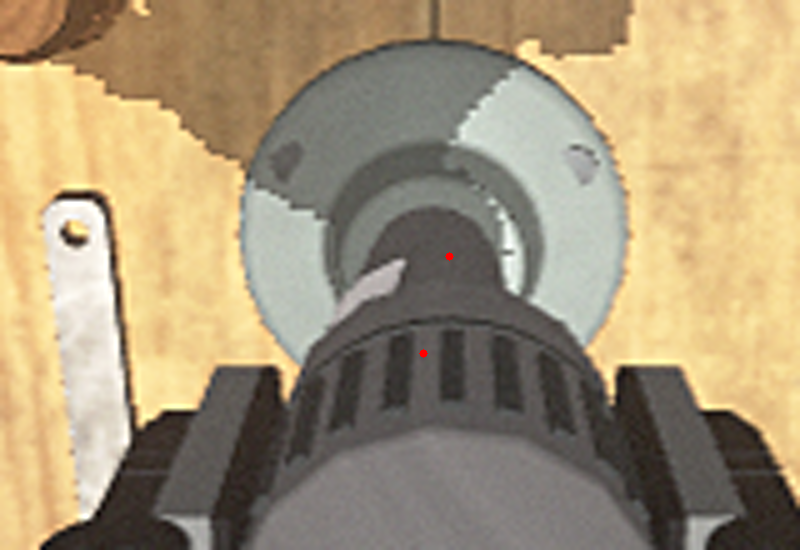

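The chuck is held upright: its shank end is at about crop (435,243), within 2 mm of the prediction at (449,256). The stand's foot is centred at crop (434,233).

Run:
```python
from h import *
import pickle
ds=pickle.load(open('d1.pkl','rb'));w=ds['wrist'];t=pickle.load(open('d0.pkl','rb'))['top']
print('foot wrist',onz(w,434.5/5+170,233/5+150,8),'end',onz(w,435/5+170,243/5+150,168.5))
print('foot top',onz(t,494*.64,351*.64,8),'mouth',onz(t,324.3,223.2,100))
print(manip.state()['position'])
```

```text
foot wrist [461.7113828  -87.92665594   8.        ] end [463.08971631 -42.20151001 168.5       ]
foot top [460.2279097  -88.47806764   8.        ] mouth [458.93403522 -87.76135114 100.        ]
[465.45041569 -44.50563818 236.24737879]
```

```bash
python3 -m jog '[[-0.2,-2,0,0,0,0,0],[-0.4,-4.4,0,0,0,0,0],[-0.4,-4.4,0,0,0,0,0],[-0.4,-4.4,-2,0,0,0,0],[-0.4,-4.4,-5,0,0,0,0],[-0.4,-4.4,-6.5,0,0,0,0],[-0.4,-4.4,-6.5,0,0,0,0],[-0.4,-4.4,-6.5,0,0,0,0]]'
python3 -m jog '[[0,0,-0.5,0,0,0,0],[0,0,-1,0,0,0,0],[0,0,-1.5,0,0,0,0],[0,0,-2,0,0,0,0],[0,0,-2.5,0,0,0,0],[0,0,-3,0,0,0,0],[0,0,-3,0,0,0,0],[0,0,-3,0,0,0,0]]'
```

```text
time_s: 6.1
position: [461.1, -88.6, 170.9]
tool_rot: [-0.001, 0.707, 0.708, -0.0]
ft_force: [-0.2, 0.1, -2.9]
width: 37.1
gripper_force: 61.0
time_s: 6.77
position: [461.1, -89.2, 140.9]
tool_rot: [-0.0, 0.707, 0.707, -0.0]
ft_force: [-0.7, -0.2, -3.6]
width: 36.2
gripper_force: 61.0
```

```bash
python3 -m jog '[[0,0,-0.3,0,0,0,0],[0,0,-0.6,0,0,0,0],[0,0,-0.9,0,0,0,0],[0,0,-1.1,0,0,0,0],[0,0,-1.1,0,0,0,0]]'
python3 -m jog '[[0,0,-0.2,0,0,0,0],[0,0,-0.3,0,0,0,0],[0,0,-0.3,0,0,0,0]]'
```

```text
time_s: 7.18
position: [461.0, -89.1, 129.7]
tool_rot: [-0.001, 0.707, 0.707, -0.0]
ft_force: [-0.3, -0.4, -3.3]
width: 36.8
gripper_force: 61.0
time_s: 7.43
position: [461.3, -89.2, 127.1]
tool_rot: [-0.0, 0.707, 0.707, -0.0]
ft_force: [-0.0, 0.7, -3.3]
width: 36.7
gripper_force: 61.0
```

```bash
python3 -m jog '[[0,0,-0.1,0,0,0,0],[0,0,-0.2,0,0,0,0],[0,0,-0.2,0,0,0,0]]'
python3 -m jog '[[0,0,-0.1,0,0,0,0],[0,0,-0.1,0,0,0,0]]'
```

```text
time_s: 7.68
position: [461.3, -89.3, 125.1]
tool_rot: [-0.0, 0.707, 0.707, -0.0]
ft_force: [-0.2, 0.2, -3.4]
width: 36.5
gripper_force: 61.0
time_s: 7.85
position: [461.6, -89.4, 124.6]
tool_rot: [0.0, 0.707, 0.707, 0.0]
ft_force: [-0.2, 0.3, -1.4]
width: 36.5
gripper_force: 61.1
```

Contact is beginning at the loose-set height, so I'll release and rise.

```bash
python3 -m jog '[[0,0,0,0,0,0,0.7],[0,0,0,0,0,0,1],[0,0,0,0,0,0,1],[0,0,0,0,0,0,1],[0,0,0,0,0,0,1],[0,0,0,0,0,0,1]]'
python3 -m jog '[[0,0,1,0,0,0,1],[0,0,3,0,0,0,1],[0,0,6,0,0,0,1],[0,0,9,0,0,0,1],[0,0,10,0,0,0,1],[0,0,10,0,0,0,0],[0,0,10,0,0,0,0],[0,0,10,0,0,0,0]]'
python3 -m jog '[[0,0,0,0,0,0,0],[0,0,0,0,0,0,0],[0,0,0,0,0,0,0],[0,0,0,0,0,0,0],[0,0,0,0,0,0,0],[0,0,0,0,0,0,0],[0,0,0,0,0,0,0],[0,0,0,0,0,0,0]]'
python3 - <<'E'
from h import *
w=grab('wrist');t=grab('top')
S=[461,-88.3,174]
print(proj(w,S),proj(t,S))
cv2.imwrite('pics/w5.png',np.hstack([cv2.resize(w['pixels'],(533,400))[:,113:433],cv2.resize(t['pixels'][170:270,260:380],(480,400))]))
E
```

```text
time_s: 8.35
position: [461.5, -89.4, 124.4]
tool_rot: [0.0, 0.707, 0.707, 0.0]
ft_force: [-0.1, 0.0, -0.6]
width: 85.5
gripper_force: 0.0
time_s: 9.02
position: [460.5, -88.9, 222.6]
tool_rot: [-0.001, 0.707, 0.707, -0.0]
ft_force: [-0.4, 1.3, -1.3]
width: 51.4
gripper_force: 0.0
time_s: 9.68
position: [461.4, -89.3, 224.3]
tool_rot: [0.0, 0.707, 0.707, 0.0]
ft_force: [-0.2, -0.2, 0.8]
width: -0.2
gripper_force: 0.0
[259.37506838 206.85578184] [332.75095353 220.19479794]
```

View pics/w5.png

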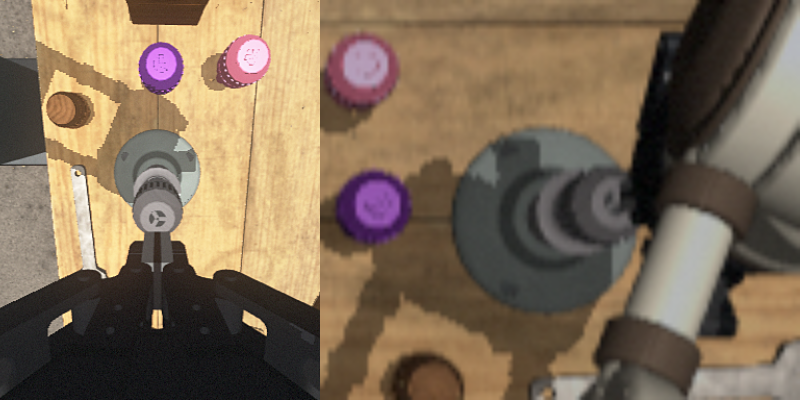

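The nose is at wrist pixel (260,207), exactly as predicted, and the chuck stands upright in the socket under the closed fingers. I'll press down next.

```bash
python3 -m jog '[[0,0.1,-2,0,0,0,0],[0,0.1,-4,0,0,0,0],[0,0.1,-4.5,0,0,0,0],[0,0.1,-4.7,0,0,0,0],[0,0.1,-4.9,0,0,0,0],[0,0.1,-5.1,0,0,0,0],[0,0.1,-5.3,0,0,0,0],[0,0.1,-5.5,0,0,0,0]]'
python3 -m jog '[[0,0,-0.15,0,0,0,0],[0,0,-0.3,0,0,0,0],[0,0,-0.3,0,0,0,0]]'
```

```text
time_s: 10.45
position: [463.3, -89.1, 171.8]
tool_rot: [0.002, 0.707, 0.707, 0.001]
ft_force: [0.6, 0.0, 8.2]
width: -0.3
gripper_force: 4.2
time_s: 10.7
position: [463.4, -89.0, 169.1]
tool_rot: [0.002, 0.707, 0.707, 0.001]
ft_force: [-0.3, 0.8, 6.2]
width: -0.2
gripper_force: 3.7
```

```bash
python3 -m jog '[[0,0,-0.15,0,0,0,0],[0,0,-0.3,0,0,0,0],[0,0,-0.45,0,0,0,0],[0,0,-0.6,0,0,0,0],[0,0,-0.6,0,0,0,0]]'
python3 -m jog '[[0,0,-0.1,0,0,0,0],[0,0,-0.2,0,0,0,0],[0,0,-0.2,0,0,0,0]]'
```

```text
time_s: 11.12
position: [463.7, -88.4, 164.1]
tool_rot: [0.002, 0.707, 0.707, 0.002]
ft_force: [-1.4, 3.5, 13.3]
width: -0.3
gripper_force: 7.1
time_s: 11.37
position: [463.9, -88.3, 162.4]
tool_rot: [0.002, 0.707, 0.707, 0.002]
ft_force: [-2.6, 5.6, 17.0]
width: 0.1
gripper_force: 8.2
```

```bash
python3 -m jog '[[0,0,-0.1,0,0,0,0],[0,0,-0.2,0,0,0,0],[0,0,-0.2,0,0,0,0]]'
python3 -m jog '[[0,0,-0.1,0,0,0,0],[0,0,-0.1,0,0,0,0],[0,0,-0.1,0,0,0,0]]'
```

```text
time_s: 11.62
position: [463.8, -88.3, 160.5]
tool_rot: [0.002, 0.707, 0.707, 0.002]
ft_force: [-3.5, 5.2, 16.9]
width: -0.1
gripper_force: 8.6
time_s: 11.87
position: [463.9, -88.3, 159.8]
tool_rot: [0.002, 0.707, 0.707, 0.002]
ft_force: [-3.3, 5.1, 18.8]
width: 0.0
gripper_force: 9.2
```

```bash
python3 -m jog '[[0,0,-0.1,0,0,0,0],[0,0,-0.2,0,0,0,0],[0,0,-0.2,0,0,0,0]]'
python3 -m jog '[[0,0,-0.1,0,0,0,0],[0,0,-0.2,0,0,0,0],[0,0,-0.2,0,0,0,0]]'
```

```text
time_s: 12.12
position: [464.5, -88.4, 159.7]
tool_rot: [0.003, 0.707, 0.708, 0.002]
ft_force: [-8.1, 8.3, 29.7]
width: 0.0
gripper_force: 14.7
time_s: 12.37
position: [465.5, -88.7, 159.6]
tool_rot: [0.004, 0.707, 0.708, 0.003]
ft_force: [-9.8, 8.8, 39.0]
width: 0.3
gripper_force: 19.3
```

The chuck is solid at z≈160 with force climbing, which is the expected nose height when home. I'll retreat and take one look.

```bash
python3 -m jog '[[0,0,1,0,0,0,0],[0,0,4,0,0,0,0],[0,0,8,0,0,0,0],[0,-3,10,0,0,0,0],[0,-7,10,0,0,0,0],[0,-11,10,0,0,0,0],[0,-15,10,0,0,0,0],[0,-19,10,0,0,0,0]]'
python3 -m jog '[[-2,-4,0,0,0,0,0],[-4,-8,0,0,0,0,0],[-6,-12,0,0,0,0,0],[-6,-16,0,0,0,0,0],[-6,-16,0,0,0,0,0],[-6,-16,0,0,0,0,0]]'
python3 - <<'E'
from h import *
s=grab('scene');t=grab('top')
for d in(s,t): print([proj(d,[460.5,-88.3,z]).round(1) for z in(160,174,108)])
a=cv2.resize(s['pixels'][140:260,170:370],(800,480),interpolation=cv2.INTER_CUBIC)[:,:]
b=cv2.resize(t['pixels'][190:250,130:350],(440,120))
o=np.zeros((600,800,3),np.uint8);o[:480]=a;o[480:,:440]=b;cv2.imwrite('pics/fin.png',o)
E
```

```text
time_s: 13.03
position: [461.5, -280.5, 252.5]
tool_rot: [0.001, 0.707, 0.707, 0.0]
ft_force: [1.5, 1.0, 0.4]
width: 0.1
gripper_force: 0.0
time_s: 13.53
position: [400.5, -440.9, 251.5]
tool_rot: [0.0, 0.708, 0.706, -0.0]
ft_force: [0.2, 0.6, -0.6]
width: -0.3
gripper_force: 0.0
[array([333.9, 159.8]), array([334.4, 154.1]), array([332.2, 180.3])]
[array([331.1, 220.9]), array([332.8, 220.5]), array([325.4, 222.3])]
```

View pics/fin.png

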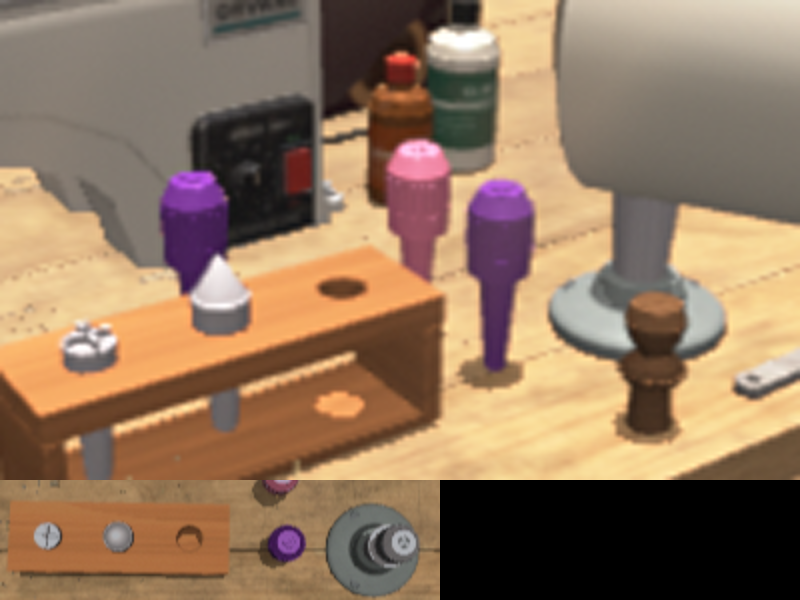

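In the top strip the nose is at (403,543), which is full-image (331.5,221.5). That matches the driven-home height, predicted at (331.1,220.9). The cone and prong centres are still in the rack.

```bash
python3 -c "
from plant import manip
print(manip.finish_job())"
```

```text
the job is handed in; nothing more can be done
None
```

The chuck is in the finishing stand's socket and driven fully home to the solid stop (nose at about 160 mm). The cone and prong centres are still in the rack, and the job was handed in at about 13.6 s.

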